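Shut the degassing chamber and open its vacuum valve

TASK

The badges are ready for degassing: swing the chamber's clear lid down and press its yellow pad against the springy gasket until the spring catch snaps and holds the lid by itself, pressing only about as hard as the catch needs (leaning hard on it cracks the lid), and take the hand off. Then open the vacuum valve fully by turning its red handwheel counter-clockwise to the end of its travel, following it up as it rises, and let go. Leave the sprayer, the tape roll and the squeegee alone.

Things in the scene. Friction and masses are not known exactly. Their poses are not given: they have to be found in the camera images.
- chamber: The vacuum chamber, a grey open box 200 x 200 x 90 mm fixed to the table; origin under its centre. x is level and points from the lid's hinge (on the robot's side) to the spring catch (far side), y along the hinge, z up. The catch's blue housing, which the hand must not hit, spans x = 100 to 150 mm and y = -31 to 31 mm, up to 145 mm above the table.
- lid_hinge (a point): Point on the hinge axis of the chamber's lid, midway along it, 100 mm above the table, 105 mm from the chamber's centre. Its axes are those of the chamber: x level from the hinge towards the catch, y along the hinge, z up.
- lid_swing (a joint): Lid angle in rad: 0 level, grows as it opens. Stiff hinge: the lid stays where it is left. The sprung catch is pushed aside from about 0.18 on and the gasket pushes back below 0.085; the push at the pad rises to 10 to 21 N before the catch snaps. Released, a caught lid stays between 0.010 and 0.055; an uncaught lid springs back to 0.070 or more. The reading is noisy: average it.
- catch (a point): The spring catch (steel bolt in a blue housing) that takes the steel bar on the lid's free edge; a point at the bolt's tip with the catch at its middle height. The catch's height is set anew every time, within 8 mm, and is not measured: it snaps at a lid angle between 0.010 and 0.055, and about 0.006 rad further the bar meets a hard stop, so the depth to press must be felt.
- lid_pad (a point): Yellow pad (36 mm x 100 mm along the hinge) on the clear lid (202 mm hinge to edge, 204 wide, 10 thick, 0.2 kg), the place to press; this point is the centre of its outer face, 172 mm from the hinge axis along the lid, 13 mm above the lid's underside, whose plane holds the hinge axis. z points out of that face, x to the lid's free edge. Nearly shut, it cracks above 38 N.
- wheel_center (a point): Centre of the red valve handwheel, half-way up its rim: a level round wheel 64 mm in diameter, rim 14 mm thick, on an upright stem, 118 mm above the table when shut. It can be gripped across its diameter from above at any yaw. The brass valve body beneath it (110 x 64 mm) reaches no higher than 80 mm above the table.
- valve_wheel (a joint): Angle of the handwheel in rad: 0 shut (start), grows counter-clockwise seen from above, stop at 2.5 = fully open. Stem and wheel rise 5 mm per rad. Friction 0.1 N m; it stays where it is left.
- sprayer: White pump sprayer bottle, 88 mm diameter, 217 mm high, standing; origin under its centre. Leave alone.
- tape_roll: Yellow tape roll lying flat, 90 mm diameter, 48 mm high; origin under its centre. Leave alone.
- squeegee: Blue squeegee card with a grey felt edge, 100 x 65 mm, 16 mm high, lying flat; origin under its centre. Leave alone.
Not all that is in view belongs to the job. Of the things that look like the part that bears wheel_center, the smallest one is meant.

How it is judged:
On the way, in this order (a step that is already met when the one before it is completed fails the run):
1. the lid is caught and stays shut with the hand off it (value of joint lid_swing below 0.058 rad and contact force between each of the arm, the fingers and chamber below 0.3 N and value of joint valve_wheel below 0.3 rad), for 0.3 s.
2. the valve is turned fully open (value of joint valve_wheel above 2.3 rad), for 0.2 s.
At the end, for the whole second after the job is handed in: The lid is held shut by its catch (lid angle below 0.058 rad), the valve handwheel stands at 2.3 rad or more of its 2.5 rad travel and at rest, and both were let go (value of joint lid_swing below 0.058 rad and value of joint valve_wheel above 2.3 rad and velocity of joint valve_wheel below 0.05 rad/s); the robot touches nothing.
It fails at once if the lid, nearly shut (below 0.12 rad), or the chamber then, is pushed with more than 38 N (value of joint lid_swing below 0.12 rad and contact force between any of the fingers, the arm and chamber above 38 N).
It fails at once if the sprayer is shifted by more than 30 mm or tipped (distance of sprayer from where it was at the start of the episode above 0.03 m or angle between sprayer's own z axis and vertical above 0.35 rad).
It fails at once if the tape roll is shifted by more than 30 mm (distance of tape_roll from where it was at the start of the episode above 0.03 m).
It fails at once if the squeegee is shifted by more than 30 mm (distance of squeegee from where it was at the start of the episode above 0.03 m).
It also fails if it takes over 64 s, if anything falls off the work surface, if the arm or the gripper's body presses on something with over 40 N, if the wrist force passes 120 N, or if a joint passes its speed limit or range.

ROBOT

A 6-joint arm with a two-finger parallel gripper is mounted at the origin on the work surface. World frame = base frame: x ahead of the robot, y to its left, z up, the work surface at z = 0. Lengths are in m, angles in rad, forces in N, time in s.
With the tool pointing down it reaches from about 0.25 to 0.85 m from the base axis. Payload 12.5 kg.
Tool frame: the origin (TCP) lies midway between the tips of the shut fingers; the grasp point (between the pads) lies 19 mm behind it; z points along the fingers, y is the direction in which the jaws open and shut (so a half turn about z gives the same grasp; the last joint's range is limited). The gripper opens to 93 mm and grips with 3 to 60 N. Pads are 15 mm wide; open, the fingers measure 128 mm over their backs; the gripper's body (75 mm by 188 mm) begins 65 mm behind the grasp point.
Start: joints at [1.175, 0.351, 1.652, -0, 1.139, -0.085], TCP at [0.168, 0.524, 0.219] pointing down, gripper open.
Joint ranges: [-2.75, 2.75], [-0.79, 2.1], [0.01, 2.65], [-1.57, 4.71], [0.07, 3.14], [-2.87, 2.87]. Speed limits (rad/s): [2.22, 2.22, 2.79, 3.14, 3.14, 3.14].

INTERFACE

Orientations are given as a unit quaternion [w, x, y, z].
In Python, from cell import robot gives the robot as it stands.
- The arm moves only by the tool play_rows, never from a script. Its argument "rows" is text: rows parted by semicolons, each of 4 numbers parted by spaces: the shift along the world's x, y, z in m, then the turn about the world's z in rad. A call has 1 to 12 rows; each row shifts and turns the commanded pose from where the row before left it; what a row does not reach is not made up. A row lasts 1/8 s, in which the tool goes at most 62.5 mm and 10.7 degrees, less where a joint would pass 70% of its speed; a pose out of reach is approached as far as the arm can. A call is refused whole if a number of a shift passes 0.0625 or a number of a turn 0.188, either way. A call with a gripper value outside its range is refused whole. "fingers" is the opening, from -1 (shut) to 1 (fully open), set as the call begins (left out, the last holds). The fingers move at their own pace and stop on an object; "newtons" is the grip in N (left out, the last holds). Time passes only in rows, so rows that do not move let the fingers close. It gives the time, the measured TCP pose, the force and the opening at its end, in the units of the state.
- robot.observe(): the state, without advancing time (a new reading comes with each control period).
- robot.camera(name): name is "scene" or "side" or "wrist"; returns the picture (400x640x3 uint8, blue, green, red); there is no depth.
- robot.camera_info(name): a dict with "K" (3x3 intrinsics, pixels), "camera_from_world" (4x4, takes a point from world to camera coordinates). Camera axes: x right, y up, looking along -z (the intrinsics and any distortion apply to the point x, -y, -z); pixel columns grow to the right and rows downward; lengths in m; the calibration is good to about 2 mm. A picture is of the moment at which its call begins: read the wrist's pose just before it. camera_info takes no time and is no camera call; for the wrist camera it gives the pose at the moment of the call.
- robot.close_job(): hands the job in, once; it reports no verdict.
The state is a dict: "t": time; "qpos": joint angles; "joint_velocities": joint speeds; "tau": joint torques, N m; "ee_pos": TCP position; "tcp_rot": TCP orientation; "force": force on the tool from outside, world axes, zero at the start; "torque": the same for the moment, N m; "grip_width": opening from 0.0 (shut) to 1.0 (fully open).
Only numpy, scipy, OpenCV 4.12 (cv2) and the standard library are available. Lean on these libraries where they do the work, as an engineer would, in place of code of your own. Each camera call takes 0.05 s, during which the arm holds its last target. There are 200 camera calls.

## Working session

There is one attempt and no reset: what is moved stays moved. The work goes in short steps, Python scripts to look and compute and a tool call to move; the robot and the scene stay as the last step left them, time stands still between calls to the robot, and variables do not carry over. Pictures are saved under pics/ and viewed, about 8 in all and at most 12, crops included, and the job is handed in when it is done.

Besides the shell and the picture viewer there is one more tool, called as name(argument=value, ...), one argument or row to a line, values as JSON. play_rows: Moves the arm, as the interface text tells. Its arguments: {"type":"object","properties":{"rows":{"type":"string"},"fingers":{"type":"number"},"newtons":{"type":"number"}},"required":["rows"]}

```bash
mkdir -p pics; ls; python3 - <<'E'
from cell import robot
import cv2
s=robot.observe()
print({k:s[k] for k in s})
for n in ("scene","side"):
    cv2.imwrite(f"pics/{n}0.png",robot.camera(n)); i=robot.camera_info(n); print(n,i)
E
```

```text
pics
{'t': 0.0, 'qpos': array([ 1.17538805e+00,  3.51246144e-01,  1.65240532e+00, -4.32827442e-05,
        1.13910456e+00, -8.46281611e-02]), 'joint_velocities': array([-0.00092265, -0.00174338, -0.00013622,  0.00106699, -0.00155712,
       -0.00021732]), 'tau': array([ 6.15560039e-04, -4.97318709e+01, -2.85263622e+01,  6.99831638e-02,
        2.55348551e-02, -5.44326133e-05]), 'ee_pos': array([0.16806071, 0.52333846, 0.21810314]), 'tcp_rot': array([-1.19191363e-04,  1.54756487e-01,  9.87952474e-01, -5.69683246e-04]), 'force': array([-0.32183848, -0.3816105 ,  1.46831465]), 'torque': array([ 0.03603677,  0.01159058, -0.02759199]), 'grip_width': 0.9952551779340079}
scene {'K': array([[495.27758133,   0.        , 326.2860462 ],
       [  0.        , 495.27758133, 197.49154941],
       [  0.        ,   0.        ,   1.        ]]), 'camera_from_world': array([[ 0.3960326 ,  0.91817539,  0.01058973, -0.18935287],
       [-0.71071775,  0.29920774,  0.63667496,  0.36338585],
       [ 0.58141075, -0.25967035,  0.77105956, -1.70365621],
       [ 0.        ,  0.        ,  0.        ,  1.        ]])}
side {'K': array([[380.80088911,   0.        , 320.15495655],
       [  0.        , 380.80088911, 199.3222222 ],
       [  0.        ,   0.        ,   1.        ]]), 'camera_from_world': array([[-0.95430479, -0.29836101, -0.01682458,  0.53383918],
       [ 0.19084946, -0.65181859,  0.73396799, -0.21215948],
       [-0.229954  ,  0.69721821,  0.67897565, -0.75982889],
       [ 0.        ,  0.        ,  0.        ,  1.        ]])}
```

View pics/scene0.png

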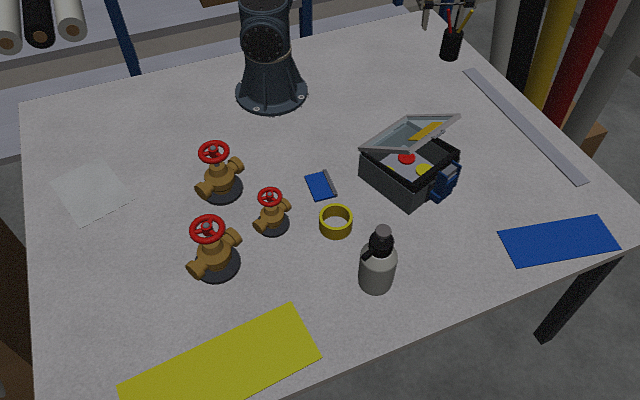

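View pics/side0.png

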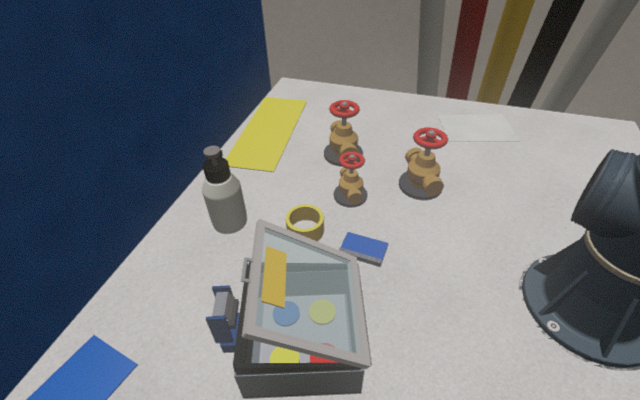

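```bash
cat > h.py <<'E'
import numpy as np, cv2
from cell import robot
def ray(info,uv):
    K,T=info["K"],info["camera_from_world"]
    d=np.linalg.solve(K,np.r_[uv,1.]); d=d*[1,-1,-1]
    R=T[:3,:3]; return -R.T@T[:3,3], R.T@d
def onz(info,uv,z):
    o,d=ray(info,uv); return o+d*(z-o[2])/d[2]
def two(i1,u1,i2,u2):
    o,d=ray(i1,u1); p,e=ray(i2,u2)
    s=np.linalg.lstsq(np.c_[d,-e],p-o,rcond=None)[0]
    a,b=o+d*s[0],p+e*s[1]; return (a+b)/2,np.linalg.norm(a-b)
def proj(info,P):
    c=info["camera_from_world"]@np.r_[P,1]; q=info["K"]@(c[:3]*[1,-1,-1]); return q[:2]/q[2]
def mask(im,lo,hi):
    return cv2.inRange(cv2.cvtColor(im,cv2.COLOR_BGR2HSV),np.array(lo),np.array(hi))
def blobs(m,amin=40):
    return [c for c in cv2.findContours(m,cv2.RETR_EXTERNAL,cv2.CHAIN_APPROX_NONE)[0] if cv2.contourArea(c)>amin]
E
python3 - <<'E'
from h import *
np.set_printoptions(precision=4,suppress=True)
near={"scene":(270,197),"side":(351,160)}; pads={"scene":(426,131),"side":(274,276)}
I={};W={};P={}
crops=[]
for n in near:
    im=cv2.imread(f"pics/{n}0.png"); I[n]=robot.camera_info(n)
    m=mask(im,(0,150,70),(6,255,255))|mask(im,(174,150,70),(180,255,255))
    c=min(blobs(m),key=lambda c:np.linalg.norm(c.mean((0,1))-near[n]))
    e=cv2.fitEllipse(cv2.convexHull(c)); W[n]=e[0]; print(n,"wheel",e,onz(I[n],e[0],.118))
    m=mask(im,(14,120,80),(28,255,255))
    c=min(blobs(m),key=lambda c:np.linalg.norm(c.mean((0,1))-pads[n]))
    ap=cv2.approxPolyDP(cv2.convexHull(c),4,True)[:,0]; M=cv2.moments(c); P[n]=(M["m10"]/M["m00"],M["m01"]/M["m00"]); print("pad",P[n],ap.tolist(),cv2.contourArea(c))
    x,y=(340,90) if n=="scene" else (195,210)
    crops.append(cv2.resize(im[y:y+130 if n=="scene" else 400,x:x+140 if n=="scene" else x+190],None,fx=1,fy=1))
a=cv2.resize(cv2.imread("pics/scene0.png")[100:220,340:480],None,fx=2.8,fy=2.8)
b=cv2.resize(cv2.imread("pics/side0.png")[210:400,200:390],None,fx=2.1,fy=2.1)
o=np.zeros((400,800,3),np.uint8);o[:a.shape[0],:a.shape[1]]=a;o[:b.shape[0],395:395+b.shape[1]]=b
cv2.imwrite("pics/crop1.png",o)
print(two(I["scene"],W["scene"],I["side"],W["side"]),two(I["scene"],P["scene"],I["side"],P["side"]))
E
```

```text
scene wheel ((269.3423156738281, 196.2796173095703), (19.2359619140625, 24.365034103393555), 82.6752700805664) [ 0.5356 -0.1831  0.118 ]
pad (424.93964716805937, 130.6137418755803) [[442, 122], [419, 139], [408, 139], [430, 123]] 179.5
side wheel ((343.5982666015625, 107.79541778564453), (14.405783653259277, 27.340585708618164), 88.959228515625) [ 0.6177 -0.4237  0.118 ]
pad (274.016964695094, 277.3314993122421) [[267, 247], [285, 253], [283, 306], [262, 300]] 1090.5
(array([ 0.5878, -0.2132,  0.219 ]), np.float64(0.05316714140955469)) (array([0.5519, 0.246 , 0.2031]), np.float64(0.0006351874668782859))
```

View pics/crop1.png

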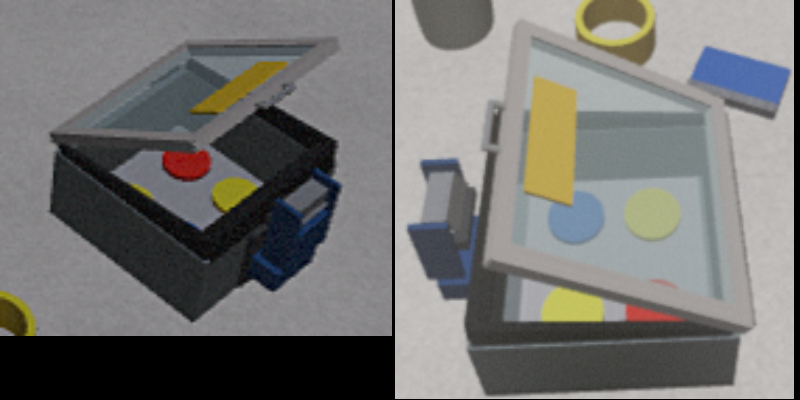

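```bash
python3 - <<'E'
from h import *
np.set_printoptions(precision=4,suppress=True)
A=robot.camera_info("scene");B=robot.camera_info("side")
im=cv2.imread("pics/side0.png")
m=mask(im,(0,120,60),(8,255,255))|mask(im,(172,120,60),(180,255,255))
for c in blobs(m,30):
    e=cv2.fitEllipse(cv2.convexHull(c)); print(e[0],e[1],onz(B,e[0],.118),two(A,(269.3,196.3),B,e[0]))
pr={"padFT":((419,139),(267,247)),"padFo":((442,122),(262,300)),"padHT":((408,139),(285,253)),"padHo":((430,123),(283,306)),
"HT":((359.6,148.2),(355.7,257.6)),"Ho":((407.1,115),(369,364.8)),"FT":((409.6,152.9),(260.5,220.5)),"Fo":((460.7,114.3),(245.2,334.8))}
Q={}
for k,(a,b) in pr.items():
    Q[k],e=two(A,a,B,b); print(k,Q[k],round(e,4))
for a,b in [("padFT","padFo"),("padHT","padHo"),("padHT","padFT"),("padHo","padFo"),("HT","Ho"),("FT","Fo"),("HT","FT"),("Ho","Fo")]:
    d=Q[b]-Q[a]; print(a,b,np.linalg.norm(d),np.degrees(np.arctan2(d[1],d[0])),np.degrees(np.arcsin(d[2]/np.linalg.norm(d))))
# box corner at table/ chamber blue housing
for n,I in (("scene",A),("side",B)):
    m=mask(cv2.imread(f"pics/{n}0.png"),(105,120,20),(125,255,255)); print(n,[(c.mean((0,1)),cv2.contourArea(c)) for c in blobs(m) if cv2.contourArea(c)<3000])
E
```

```text
(294.93798828125, 345.1202392578125) (10.705131530761719, 37.03431701660156) [0.5043 0.2997 0.118 ] (array([ 0.4738,  0.013 , -0.1248]), np.float64(0.3816203989472614))
(351.0623779296875, 159.16209411621094) (16.445199966430664, 24.54695701599121) [ 0.5363 -0.1866  0.118 ] (array([ 0.5362, -0.1838,  0.1196]), np.float64(0.0012319167067607565))
(430.0793762207031, 137.09725952148438) (18.888525009155273, 33.13478469848633) [ 0.3609 -0.3371  0.118 ] (array([ 0.4329, -0.2066,  0.1297]), np.float64(0.1850318647486466))
(343.8465270996094, 107.97574615478516) (15.980121612548828, 28.626792907714844) [ 0.6168 -0.4229  0.118 ] (array([ 0.5873, -0.2133,  0.2185]), np.float64(0.05338485690196108))
(470.47650146484375, 23.86142349243164) (26.34320068359375, 108.81167602539062) [ 0.28   -1.2554  0.118 ] (array([ 0.4725, -0.2286,  0.3208]), np.float64(0.3582003442298952))
padFT [0.5819 0.2057 0.216 ] 0.0048
padFo [0.5499 0.2951 0.2149] 0.0019
padHT [0.556  0.1933 0.1968] 0.0013
padHo [0.5232 0.2816 0.1929] 0.0026
HT [0.4582 0.1048 0.1107] 0.008
Ho [0.3907 0.2951 0.112 ] 0.0041
FT [0.6158 0.1575 0.2177] 0.0079
Fo [0.5479 0.3521 0.2207] 0.0026
padFT padFo 0.09495675818836091 109.70396681502707 -0.6380875416582732
padHT padHo 0.09427481994007347 110.37890236487218 -2.347927047342726
padHT padFT 0.03450285982977515 25.585711348522658 33.83211648184551
padHo padFo 0.03708940969600292 26.821995170421445 36.409650906352425
HT Ho 0.20201266638810703 109.526588492464 0.36072056215159015
FT Fo 0.20612463189950492 109.2314283699457 0.8336602706831747
HT FT 0.19763072188471326 18.497230914792766 32.76914109150919
Ho Fo 0.19944087026494595 19.905569660098514 33.024882856453964
scene [(array([319.1379, 186.7701]), 498.5), (array([445.2368, 180.6118]), 444.0), (array([444.8676,  11.0588]), 55.0), (array([304.6721,  18.2541]), 296.0), (array([122.6723,  36.9548]), 795.5)]
side [(array([364.4151, 245.1792]), 615.0)]
```

play_rows(
  rows="0 0 0.05 0; 0.0384 -0.0277 0 0.065; 0.0384 -0.0277 0 0.065; 0.0384 -0.0277 0 0.065; 0.0384 -0.0277 0 0.065; 0.0384 -0.0277 0 0.065; 0.0384 -0.0277 0 0.065; 0.0384 -0.0277 0 0.065; 0.0384 -0.0277 0 0.065; 0.0384 -0.0277 0 0.065; 0.0384 -0.0277 0 0.065; 0 0 0 0",
  fingers=-1,
  newtons=20,
)

```text
t: 1.6
ee_pos: [0.5538, 0.2447, 0.2677]
tcp_rot: [-0.0, -0.168, 0.986, -0.0]
force: [-0.7, 0.9, 0.1]
grip_width: 0.005
```

```bash
python3 - <<'E'
from h import *
np.set_printoptions(precision=4,suppress=True)
s=robot.observe(); print(s["t"],s["ee_pos"],s["tcp_rot"],s["qpos"],s["force"],s["grip_width"])
w=robot.camera("wrist");I=robot.camera_info("wrist")
cv2.imwrite("pics/w1.png",w)
print(I)
A=robot.camera_info("scene");print("sprayer base",onz(A,(376,285),0),"top",onz(A,(380,232),.21))
m=mask(w,(14,120,80),(28,255,255))
for c in blobs(m,300):
    r=cv2.minAreaRect(c); print(r,[onz(I,r[0],z) for z in (.203,)])
E
```

```text
1.6 [0.5538 0.2447 0.2677] [-0.0005 -0.1676  0.9859 -0.0002] [ 0.3393  0.4105  1.4406 -0.0003  1.2915 -1.5682] [-0.7337  0.9267  0.1163] 0.004993624908630653
{'K': array([[336.2589,   0.    , 318.4226],
       [  0.    , 336.2589, 204.6656],
       [  0.    ,   0.    ,   1.    ]]), 'camera_from_world': array([[-0.3303,  0.9439,  0.0003, -0.0488],
       [-0.8999, -0.3148, -0.3018,  0.6235],
       [-0.2847, -0.1   ,  0.9534, -0.2575],
       [ 0.    ,  0.    ,  0.    ,  1.    ]])}
sprayer base [ 0.8126 -0.0099  0.    ] top [ 0.7988 -0.0139  0.21  ]
((319.5, 220.5), (49.0, 141.0), 90.0) [array([0.5517, 0.2455, 0.203 ])]
```

play_rows(
  rows="0 0 -0.0275 0; 0 0 -0.0275 0; 0.0021 0.0008 -0.0056 0; 0.0021 0.0008 -0.0056 0; 0.0021 0.0008 -0.0056 0; 0.0021 0.0008 -0.0056 0; 0.0021 0.0008 -0.0056 0; 0.0021 0.0008 -0.0056 0",
)

```text
t: 2.65
ee_pos: [0.565, 0.2515, 0.1797]
tcp_rot: [0.0, -0.169, 0.986, -0.0]
force: [0.6, 0.8, 1.3]
grip_width: 0.0
```

```bash
python3 - <<'E'
from h import *
np.set_printoptions(precision=4,suppress=True)
s=robot.observe(); print(s["t"],s["ee_pos"],s["force"])
im=robot.camera("side"); cv2.imwrite("pics/side1.png",im)
cv2.imwrite("pics/side1c.png",cv2.resize(im[150:400,180:460],None,fx=2,fy=2))
E
```

```text
2.65 [0.565  0.2515 0.1797] [0.6284 0.8282 1.3444]
```

View pics/side1c.png

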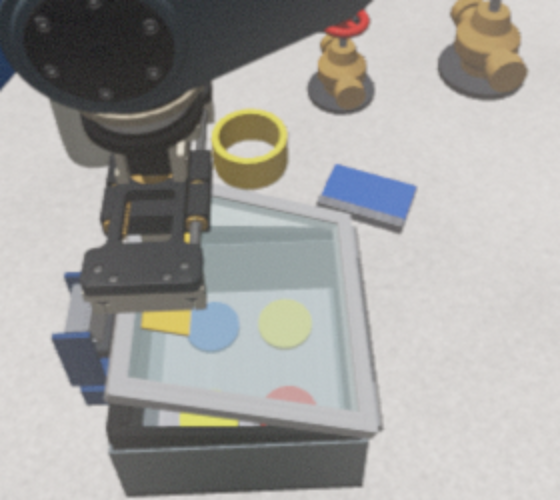

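play_rows(
  rows="0.0025 0.0009 -0.005 0; 0.0025 0.0009 -0.005 0; 0.0025 0.0009 -0.005 0; 0.0025 0.0009 -0.005 0; 0.0025 0.0009 -0.005 0; 0.0013 0.0005 -0.0045 0; 0.0013 0.0005 -0.0045 0; 0.0013 0.0005 -0.0045 0",
)

```text
t: 3.7
ee_pos: [0.5812, 0.2574, 0.1412]
tcp_rot: [-0.0, -0.169, 0.986, -0.0]
force: [-0.4, -0.1, 0.3]
grip_width: 0.007
```

play_rows(
  rows="0.0005 0.0002 -0.002 0; 0.0005 0.0002 -0.002 0; 0.0003 0.0001 -0.002 0; 0.0003 0.0001 -0.002 0",
)

```text
t: 4.2
ee_pos: [0.5829, 0.2581, 0.1337]
tcp_rot: [0.0, -0.169, 0.986, 0.0]
force: [-0.7, 0.1, 4.5]
grip_width: 0.007
```

play_rows(
  rows="0.0002 0.0001 -0.002 0; 0.0002 0.0001 -0.002 0; 0 0 0 0",
)

```text
t: 4.58
ee_pos: [0.5835, 0.2583, 0.1297]
tcp_rot: [0.0, -0.169, 0.986, 0.0]
force: [0.9, -0.9, 4.3]
grip_width: 0.004
```

play_rows(
  rows="0 0 -0.0015 0; 0 0 -0.0015 0; 0 0 0 0",
)

```text
t: 4.95
ee_pos: [0.5839, 0.2585, 0.1272]
tcp_rot: [0.001, -0.169, 0.986, 0.0]
force: [1.2, 0.2, 6.2]
grip_width: 0.004
```

play_rows(
  rows="0 0 -0.001 0; 0 0 -0.001 0; 0 0 0 0",
)

```text
t: 5.32
ee_pos: [0.5841, 0.2585, 0.1253]
tcp_rot: [0.001, -0.169, 0.986, 0.0]
force: [2.2, -0.6, 6.6]
grip_width: 0.007
```

play_rows(
  rows="0 0 -0.001 0; 0 0 0 0",
)

```text
t: 5.58
ee_pos: [0.5842, 0.2586, 0.1245]
tcp_rot: [0.001, -0.169, 0.986, 0.0]
force: [1.1, 1.2, 7.2]
grip_width: 0.006
```

play_rows(
  rows="0 0 -0.0008 0; 0 0 0 0",
)

```text
t: 5.82
ee_pos: [0.5843, 0.2586, 0.1238]
tcp_rot: [0.002, -0.169, 0.986, 0.0]
force: [0.5, 0.2, 7.1]
grip_width: 0.006
```

play_rows(
  rows="0 0 -0.0008 0; 0 0 0 0",
)

```text
t: 6.08
ee_pos: [0.5844, 0.2586, 0.123]
tcp_rot: [0.002, -0.169, 0.986, 0.0]
force: [1.7, 0.9, 7.4]
grip_width: 0.004
```

play_rows(
  rows="0 0 -0.0008 0; 0 0 0 0",
)

```text
t: 6.32
ee_pos: [0.5845, 0.2586, 0.1222]
tcp_rot: [0.002, -0.169, 0.986, 0.0]
force: [3.0, 0.6, 7.8]
grip_width: 0.005
```

play_rows(
  rows="0 0 -0.0008 0; 0 0 0 0",
)

```text
t: 6.58
ee_pos: [0.5845, 0.2587, 0.1216]
tcp_rot: [0.002, -0.169, 0.986, 0.0]
force: [2.0, 1.2, 8.9]
grip_width: 0.004
```

play_rows(
  rows="0 0 -0.0008 0; 0 0 0 0",
)

```text
t: 6.82
ee_pos: [0.5846, 0.2587, 0.121]
tcp_rot: [0.002, -0.169, 0.986, 0.0]
force: [2.1, 1.1, 10.3]
grip_width: 0.004
```

play_rows(
  rows="0 0 -0.0008 0; 0 0 0 0",
)

```text
t: 7.08
ee_pos: [0.5847, 0.2588, 0.1204]
tcp_rot: [0.002, -0.169, 0.986, 0.0]
force: [1.9, 0.6, 11.6]
grip_width: 0.008
```

play_rows(
  rows="0 0 -0.0008 0; 0 0 0 0",
)

```text
t: 7.32
ee_pos: [0.5847, 0.2588, 0.1202]
tcp_rot: [0.002, -0.169, 0.986, 0.0]
force: [-1.2, -0.7, 17.3]
grip_width: 0.005
```

play_rows(
  rows="0 0 -0.0008 0; 0 0 0 0",
)

```text
t: 7.58
ee_pos: [0.5848, 0.2588, 0.1201]
tcp_rot: [0.003, -0.169, 0.986, 0.0]
force: [-2.5, -1.3, 22.3]
grip_width: 0.004
```

play_rows(
  rows="0 0 0.002 0; 0 0 0.005 0; 0 0 0.02 0; 0 0 0.04 0; 0 0 0.05 0; 0 0 0.05 0; 0 0 0 0; 0 0 0 0",
)

```text
t: 8.57
ee_pos: [0.5827, 0.2581, 0.2829]
tcp_rot: [-0.001, -0.169, 0.986, -0.0]
force: [-0.7, -0.4, -0.5]
grip_width: 0.005
```

```bash
python3 - <<'E'
from h import *
np.set_printoptions(precision=4,suppress=True)
s=robot.observe(); print(s["t"],s["ee_pos"],s["force"])
w=robot.camera("wrist");I=robot.camera_info("wrist")
cv2.imwrite("pics/w2.png",w)
h=np.array([.4235,.2002]);d=np.array([.943,.334])
m=mask(w,(14,120,80),(28,255,255))
for c in blobs(m,300):
    r=cv2.minAreaRect(c); print(r)
    for th in (.02,.04,.06,.08):
        p=onz(I,r[0],.1+.172*np.sin(th)+.013*np.cos(th)); print(th,(p[:2]-h)@d,p)
im=robot.camera("scene"); cv2.imwrite("pics/scene2.png",im)
im2=robot.camera("side"); cv2.imwrite("pics/side2.png",im2)
a=cv2.resize(im[100:220,340:480],None,fx=2.8,fy=2.8);b=cv2.resize(im2[210:400,200:390],None,fx=2.1,fy=2.1)
o=np.zeros((400,800,3),np.uint8);o[:a.shape[0],:a.shape[1]]=a;o[:b.shape[0],395:395+b.shape[1]]=b
cv2.imwrite("pics/crop2.png",o)
E
```

```text
8.575 [0.5827 0.2581 0.2829] [-0.7182 -0.3871 -0.451 ]
```

View pics/crop2.png

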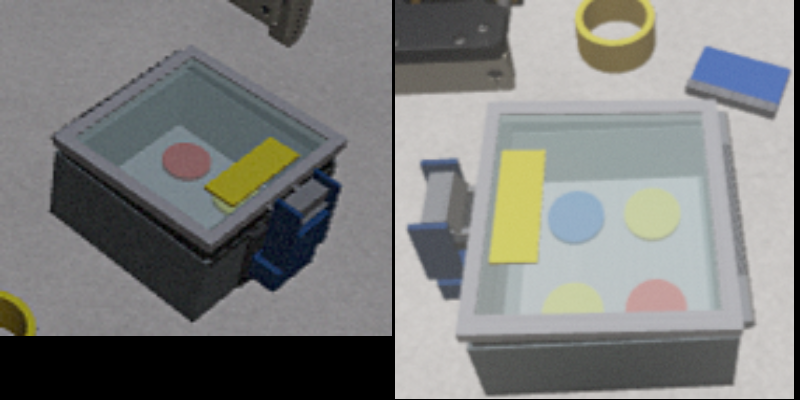

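```bash
python3 - <<'E'
from h import *
np.set_printoptions(precision=4,suppress=True)
near={"scene":(430,161),"side":(264,308)};P={}
for n in near:
    im=cv2.imread(f"pics/{n}2.png"); m=mask(im,(18,150,80),(34,255,255))
    c=min(blobs(m),key=lambda c:np.linalg.norm(c.mean((0,1))-near[n])); M=cv2.moments(c)
    P[n]=(M["m10"]/M["m00"],M["m01"]/M["m00"]); print(n,P[n],cv2.contourArea(c))
A=robot.camera_info("scene");B=robot.camera_info("side")
print(two(A,P["scene"],B,P["side"]))
for th in (.045,.075):
    q=[.4235+.943*(.172*np.cos(th)-.013*th),.2002+.334*(.172*np.cos(th)-.013*th),.1+.172*np.sin(th)+.013]; print(th,proj(A,q),proj(B,q))
E
```

```text
scene (429.5, 160.9866452991453) 312.0
side (511.1280637254901, 28.356311274509803) 1088.0
(array([0.5084, 0.1403, 0.4088]), np.float64(0.4774297684616008))
0.045 [429.9612 159.8944] [258.04   307.4258]
0.075 [430.0884 158.4256] [258.0666 305.7215]
```

```bash
python3 - <<'E'
from h import *
np.set_printoptions(precision=4,suppress=True)
A=robot.camera_info("scene");B=robot.camera_info("side")
im=cv2.imread("pics/side2.png"); print(cv2.cvtColor(im,cv2.COLOR_BGR2HSV)[308,258])
sub=np.zeros(im.shape[:2],np.uint8); sub[275:340,235:272]=255
c=max(blobs(mask(im,(18,150,80),(36,255,255))&sub),key=cv2.contourArea); M=cv2.moments(c);p=(M["m10"]/M["m00"],M["m01"]/M["m00"])
print(p,cv2.contourArea(c),two(A,(429.5,160.99),B,p))
E
```

```text
[ 29 124 210]Traceback (most recent call last):
  File "<stdin>", line 6, in <module>
ValueError: max() iterable argument is empty
```

```bash
python3 - <<'E'
from h import *
np.set_printoptions(precision=4,suppress=True)
P=[]
for n,(x0,y0,x1,y1) in (("scene",(410,145,450,178)),("side",(235,275,270,340))):
    im=cv2.imread(f"pics/{n}2.png"); sub=np.zeros(im.shape[:2],np.uint8); sub[y0:y1,x0:x1]=255
    c=max(blobs(mask(im,(20,95,80),(36,255,255))&sub),key=cv2.contourArea); M=cv2.moments(c)
    P.append((M["m10"]/M["m00"],M["m01"]/M["m00"])); print(n,P[-1],cv2.contourArea(c),cv2.boundingRect(c))
A=robot.camera_info("scene");B=robot.camera_info("side")
print(two(A,P[0],B,P[1]))
E
```

```text
scene (429.37419033383156, 160.85749875435974) 334.5 (413, 149, 34, 25)
side (258.0757356488181, 308.74433188615535) 1036.5 (245, 282, 25, 53)
(array([0.5849, 0.2571, 0.1168]), np.float64(0.0013036435410841338))
```

play_rows(
  rows="-0.0042 -0.0402 0 -0.18; -0.0042 -0.0402 0 -0.18; -0.0042 -0.0402 0 -0.18; -0.0042 -0.0402 0 -0.18; -0.0042 -0.0402 0 -0.18; -0.0042 -0.0402 0 -0.18; -0.0042 -0.0402 0 -0.18; -0.0042 -0.0402 0 -0.18; -0.0042 -0.0402 0 -0.18; -0.0042 -0.0402 0 -0.18; -0.0042 -0.0402 0 -0.18; 0 0 0 -0.18",
  fingers=1,
)

```text
t: 10.22
ee_pos: [0.5363, -0.1862, 0.283]
tcp_rot: [-0.001, 0.792, 0.61, -0.001]
force: [0.3, 0.1, -0.4]
grip_width: 0.996
```

play_rows(
  rows="0 0 -0.02 -0.18; 0 0 -0.02 -0.18; 0 0 -0.02 -0.18; 0 0 0 -0.18; 0 0 0 -0.18; 0 0 0 0",
)

```text
t: 10.98
ee_pos: [0.5366, -0.1838, 0.2233]
tcp_rot: [-0.0, 0.978, 0.209, -0.001]
force: [-0.0, 0.2, -0.7]
grip_width: 1.002
```

```bash
python3 - <<'E'
from h import *
np.set_printoptions(precision=4,suppress=True)
s=robot.observe(); print(s["t"],s["ee_pos"],s["tcp_rot"],s["qpos"],s["force"],s["torque"],s["grip_width"])
w=robot.camera("wrist");I=robot.camera_info("wrist");cv2.imwrite("pics/w3.png",w)
m=mask(w,(0,120,60),(8,255,255))|mask(w,(172,120,60),(180,255,255))
for c in blobs(m,300):
    e=cv2.fitEllipse(cv2.convexHull(c)); print(e,onz(I,e[0],.118))
E
```

```text
10.975 [ 0.5366 -0.1838  0.2233] [-0.0005  0.9778  0.2094 -0.0006] [-0.4121  0.3781  1.5999  0.      1.1652  0.7367] [-0.006   0.1583 -0.7388] [-0.055   0.1253  0.0279] 1.001844347640481
((331.0294189453125, 407.89752197265625), (50.612266540527344, 79.61973571777344), 86.46954345703125) [ 0.3368 -0.2892  0.118 ]
((562.6307373046875, 230.6432342529297), (97.49577331542969, 119.74420166015625), 60.459686279296875) [ 0.6002 -0.3879  0.118 ]
((315.86114501953125, 203.22982788085938), (70.69788360595703, 74.0028076171875), 93.81835174560547) [ 0.5348 -0.1829  0.118 ]
```

View pics/w3.png

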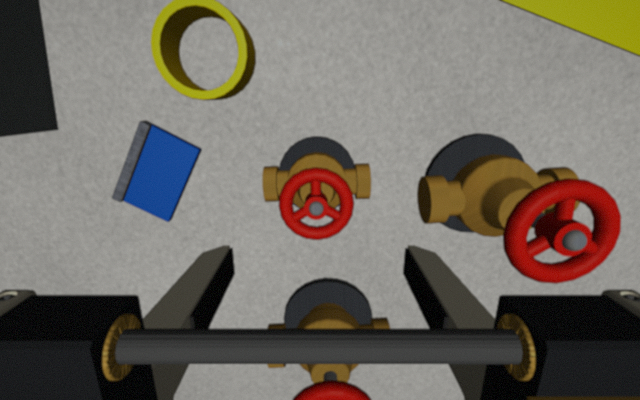

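play_rows(
  rows="-0.001 0 -0.035 0; 0 0 -0.035 0; 0 0 -0.03 0; 0 0 -0.015 0; 0 0 -0.008 0; 0 0 0 0",
)

```text
t: 11.78
ee_pos: [0.5361, -0.184, 0.1014]
tcp_rot: [0.0, 0.978, 0.209, 0.0]
force: [1.1, 0.2, 0.9]
grip_width: 1.002
```

play_rows(
  rows="0 0 0 0; 0 0 0 0; 0 0 0 0; 0 0 0 0; 0 0 0 0; 0 0 0 0",
  fingers=-1,
  newtons=25,
)

```text
t: 12.52
ee_pos: [0.5353, -0.1824, 0.1014]
tcp_rot: [-0.002, 0.978, 0.209, -0.001]
force: [-4.4, 11.3, 7.6]
grip_width: 0.68
```

play_rows(
  rows="-0.0006 0.0015 0 0; 0 0 0 0; 0 0 0.0005 0.1; 0 0 0.0005 0.1; 0 0 0.0005 0.1; 0 0 0.0005 0.1",
)

```text
t: 13.28
ee_pos: [0.5352, -0.182, 0.1034]
tcp_rot: [-0.001, 0.916, 0.4, -0.0]
force: [-3.2, 4.9, 7.0]
grip_width: 0.681
```

```bash
python3 - <<'E'
from h import *
s=robot.observe(); print(s["t"],s["ee_pos"],s["tcp_rot"],s["force"],s["torque"],s["qpos"])
E
```

```text
13.275 [ 0.53516747 -0.18204538  0.10340621] [-5.53274529e-04  9.16364703e-01  4.00344125e-01 -7.91751034e-05] [-3.1515642   4.86278767  7.00922863] [ 0.88963371  0.69047516 -0.19055165] [-4.10553173e-01  5.20954148e-01  1.70927765e+00  8.05270890e-04
  9.12279655e-01  3.35965248e-01]
```

play_rows(
  rows="0 0.0003 0.0006 0.12; 0 0.0003 0.0006 0.12; 0 0 0.0006 0.12; 0 0 0.0006 0.12; 0 0 0.0006 0.12; 0 0 0.0006 0.12; 0 0 0.0006 0.12; 0 0 0.0006 0.12; 0 0 0.0006 0.12; 0 0 0.0006 0.12",
)

```text
t: 14.52
ee_pos: [0.5348, -0.1818, 0.1094]
tcp_rot: [-0.001, 0.53, 0.848, -0.0]
force: [-5.1, 2.5, 7.9]
grip_width: 0.683
```

play_rows(
  rows="0 0 0.0006 0.12; 0 0 0.0006 0.12; 0 0 0.0006 0.12; 0 0 0.0006 0.12; 0 0 0.0006 0.12; 0 0 0 0",
)

```text
t: 15.28
ee_pos: [0.5347, -0.182, 0.1124]
tcp_rot: [-0.001, 0.257, 0.967, -0.0]
force: [-6.4, 1.3, 7.6]
grip_width: 0.682
```

```bash
python3 - <<'E'
from h import *
s=robot.observe(); r=s["tcp_rot"]; print(s["t"],s["ee_pos"],"yaw",2*np.arctan2(r[2],r[1])-np.pi/2,s["force"],s["torque"],s["qpos"])
E
```

```text
15.275 [ 0.5346938  -0.18200177  0.11241369] yaw 1.0519442332536344 [-6.43523766  1.2944044   7.55857891] [0.09287907 1.13032813 0.0696863 ] [-4.10195783e-01  5.07635064e-01  1.70463683e+00 -7.79245063e-04
  9.30698360e-01 -1.46167416e+00]
```

play_rows(
  rows="0 0 0.0005 0.1; 0 0 0.0005 0.1; 0 0 0.0003 0.06; 0 0 0 0",
)

```text
t: 15.78
ee_pos: [0.5347, -0.1821, 0.1137]
tcp_rot: [-0.001, 0.129, 0.992, -0.0]
force: [-6.1, 1.0, 8.4]
grip_width: 0.683
```

```bash
cat > st.py <<'E'
from h import *
s=robot.observe(); r=s["tcp_rot"]; print(s["t"],s["ee_pos"],"yaw",2*np.arctan2(r[2],r[1])-np.pi/2,s["force"],s["torque"],s["qpos"])
E
python3 st.py
```

```text
15.775 [ 0.53466692 -0.18207406  0.11370449] yaw 1.3110712714191863 [-6.12733526  0.97331489  8.38932056] [0.061111   1.21625216 0.02468528] [-4.10285398e-01  5.05832918e-01  1.70379348e+00 -8.96811292e-04
  9.33381032e-01 -1.72082245e+00]
```

play_rows(
  rows="0 0 0 0.05; 0 0 0 0.05; 0 0 0 0",
)

```text
t: 16.15
ee_pos: [0.5359, -0.1823, 0.1138]
tcp_rot: [0.001, 0.081, 0.997, -0.0]
force: [1.1, -0.9, 3.6]
grip_width: 0.682
```

```bash
python3 st.py
```

```text
16.15 [ 0.53587591 -0.18228444  0.1138226 ] yaw 1.408817512661583 [ 1.09603506 -0.92178802  3.62076601] [ 0.15229172 -0.1815532  -0.3592975 ] [-4.10206121e-01  5.06260150e-01  1.70269699e+00  2.00100941e-04
  9.31104162e-01 -1.81914296e+00]
```

play_rows(
  rows="0 0 0 0.05; 0 0 0 0.05; 0 0 0 0.05; 0 0 0 0",
)

```text
t: 16.65
ee_pos: [0.5356, -0.1821, 0.1134]
tcp_rot: [0.0, 0.006, 1.0, -0.0]
force: [1.1, -0.4, 0.9]
grip_width: 0.684
```

```bash
python3 st.py
```

```text
16.65 [ 0.53560245 -0.18210753  0.11343138] yaw 1.558927074433949 [ 1.08190001 -0.44219055  0.88217398] [-0.04385634 -0.28102593 -0.18805474] [-4.09945093e-01  5.06698798e-01  1.70313610e+00 -2.21998757e-04
  9.31085174e-01 -1.96873970e+00]
```

play_rows(
  rows="0 0 0 0; 0 0 0 0; 0 0 0 0; 0 0 0 0",
  fingers=1,
)

```text
t: 17.15
ee_pos: [0.5353, -0.1818, 0.1134]
tcp_rot: [-0.0, 0.005, 1.0, -0.0]
force: [-0.7, -0.3, -0.5]
grip_width: 0.992
```

play_rows(
  rows="0 0 0.01 0; 0 0 0.03 0; 0 0 0.04 0; 0 0 0.03 0; 0 0 0 0; 0 0 0 0",
)

```text
t: 17.9
ee_pos: [0.535, -0.1817, 0.2228]
tcp_rot: [-0.0, 0.005, 1.0, 0.0]
force: [0.7, -0.4, -0.3]
grip_width: 1.0
```

```bash
python3 st.py; python3 - <<'E'
from h import *
w=robot.camera("wrist");I=robot.camera_info("wrist");a=robot.camera("scene");b=robot.camera("side")
# top-down rectified views of the wheel plane, before/after, world axes (x right, y up)
import json
def red(w): return mask(w,(0,120,60),(8,255,255))|mask(w,(172,120,60),(180,255,255))
def rect(im,I,z,c):
    s=200;q=np.float32([[c[0]-.045,c[1]+.045],[c[0]+.045,c[1]+.045],[c[0]+.045,c[1]-.045],[c[0]-.045,c[1]-.045]])
    p=np.float32([proj(I,[*k,z]) for k in q]); return cv2.warpPerspective(im,cv2.getPerspectiveTransform(p,np.float32([[0,0],[s,0],[s,s],[0,s]])),(s,s))
A=robot.camera_info("scene");B=robot.camera_info("side")
P=[]
for im,i,n in ((a,A,(270,190)),(b,B,(351,155)),(w,I,(316,203))):
    c=min(blobs(red(im)),key=lambda c:np.linalg.norm(c.mean((0,1))-n)); e=cv2.fitEllipse(cv2.convexHull(c)); P.append(e[0]); print(e)
print(two(A,P[0],B,P[1]),onz(I,P[2],.1305))
c=onz(I,P[2],.1305)[:2]
o=np.hstack([rect(cv2.imread("pics/scene0.png"),A,.118,c),rect(a,A,.1305,c),rect(w,I,.1305,c)])
cv2.imwrite("pics/wheel.png",o)
cv2.imwrite("pics/scene9.png",a);cv2.imwrite("pics/w9.png",w)
E
```

```text
17.9 [ 0.5349563  -0.18167331  0.22276435] yaw 1.559978619269979 [ 0.74611183 -0.41263381 -0.25215245] [ 0.03395096  0.04465444 -0.02384666] [-4.09782021e-01  3.74158099e-01  1.60696860e+00 -2.09823966e-06
  1.16146933e+00 -1.96975980e+00]
((268.9742736816406, 193.032470703125), (19.664735794067383, 24.552995681762695), 83.06838989257812)
((351.3817443847656, 155.18162536621094), (15.914631843566895, 24.965900421142578), 91.05415344238281)
((317.85882568359375, 206.7607879638672), (74.42617797851562, 77.32233428955078), 86.77214813232422)
(array([ 0.53580215, -0.18353227,  0.13181013]), np.float64(0.0012103611406672375)) [ 0.53244821 -0.1831733   0.1305    ]
```

View pics/wheel.png

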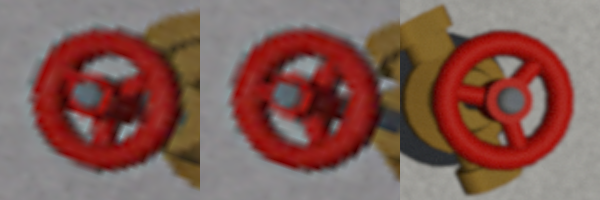

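View pics/scene9.png

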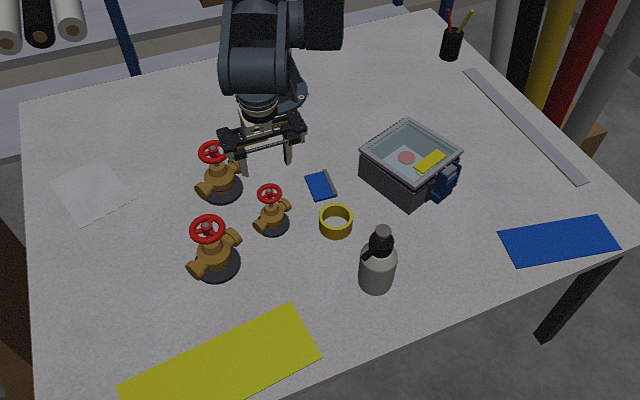

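```bash
python3 - <<'E'
from h import *
w9=cv2.imread("pics/w9.png");w3=cv2.imread("pics/w3.png")
# both views nearly straight from above the wheel: measure spoke angles in image, then subtract tool yaw
I=robot.camera_info("wrist")
for im,yaw,n in ((w3,-1.149,(316,203)),(w9,1.560,(318,207))):
    m=mask(im,(0,100,50),(8,255,255))|mask(im,(172,100,50),(180,255,255))
    c=min(blobs(m),key=lambda c:np.linalg.norm(c.mean((0,1))-n)); e=cv2.fitEllipse(cv2.convexHull(c)); (cx,cy),r=e[0],np.mean(e[1])/2
    t=np.radians(np.arange(360)); f=0
    for k in (.5,.55,.6): f=f+cv2.remap(m,(cx+k*r*np.cos(t)).astype('f4')[None],(cy-k*r*np.sin(t)).astype('f4')[None],1)[0].astype(float)
    ph=np.degrees(np.angle((f*np.exp(3j*t)).sum()))/3
    print("spoke in image",ph,"world",(ph+np.degrees(yaw))%120, np.where(np.diff((f>380).astype(int)))[0])
E
```

```text
spoke in image -28.4075002230914 world 25.759649116377005 [ 76 106 199 225 316 344]
spoke in image -39.539880998115954 world 49.84153504229247 [ 64  96 188 216 304 331]
```

```bash
python3 -c "
from cell import robot
print(robot.close_job())"
```

```text
the job is handed in; nothing more can be done
None
```

The lid is shut and held by its catch, and the vacuum valve is fully open. I handed the job in at about 18 s of the 64 s allowed; it reports no verdict.

**Lid:** I swung it down with the shut fingers and pressed the yellow pad in 0.8 mm steps. At a tip height of 120 mm the sideways force flipped and the pad stopped yielding, which I took as the catch snapping. The highest force I read was 22 N. With the hand off, the pad centre measured 117 mm high from two views; an uncaught lid would put it at 125 mm or more. The pressed height suggested about 121 mm instead, but both mean the lid is caught.

**Valve:** I gripped the smallest red wheel and turned it counter-clockwise, following it up, until it slipped in the fingers at the stop. I then let go and lifted clear. The spokes turned 144° (2.51 rad), and the wheel rose about 12.2 mm (about 2.44 rad).

**Last checks:** The last scene picture shows the lid still shut and the hand clear. The sprayer, tape roll and squeegee look unmoved; I judged that by eye and did not measure it.

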